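Wedge the sagging board stand tight

TASK

The front edge of the board stand hangs free above the bench, so the board bounces when it is probed. Pick up the wooden wedge and push it, thin end first and square to the edge, under the middle of the stand's front edge until it jams tight: a firm push, but do not force it so far that it strains the stand. Leave it jammed there, handle only the wedge (not the stand) and leave the flat strip of the same wood where it lies.

Things in the scene. Friction and masses are not known exactly. Their poses are not given: they have to be found in the camera images.
- stand: fixed board stand: aluminium plate 200 deep, 300 wide, 8 thick (mm) hinged at its rear on dark blocks, with a green heat-sink board on top (70 mm high in all, begins 20 mm behind the front edge). Origin on the bench straight below the middle of the plate's free front edge; x from that edge back under the plate, y left along the edge, z up. Nothing stands under the front 170 mm.
- wedge_mid (a point): middle of the loose wooden wedge (80 g), 8 mm above its underside, best place to grip across its 32 mm width, 16 mm thick here. 100 mm long, flat below, sloping evenly above from 24 mm thick at the blunt back end to 4 mm at the thin end. x points to the thin end, z up. A dark dot marks the thick half's top. Thin end 62 mm ahead of this point, back end 38 mm behind.
- wedge: the same wedge: origin at the middle of its length on its underside, axes as wedge_mid. Smooth wood; each 5 mm of push lifts the edge 1 mm. A level push of 9 to 13 N on the back end jams it properly, and friction then holds it; a push over about 15 N strains the stand.
- wedge_tip (a point): middle of the wedge's thin end, on its underside
- wedge_back (a point): middle of the wedge's blunt back face (24 mm high, 32 mm wide), half-way up: the face to push on
- strip: loose flat strip of the same wood, 100 x 32 x 8 mm, even thickness, not needed; origin at the middle of its underside, x along its length
- stand_mid (a point): point on the bench under the stand, 100 mm behind the middle of its front edge. The gap below the rounded front edge differs from stand to stand, 10 to 17 mm, and no reading tells it: feel where the wedge jams. The sprung edge bears on a wedge with 1 to 4 N as it begins to lift, and about 14 N more for each further mm of lift.
Things that resemble listed ones, but are neither listed nor needed, are in the scene too. Of the things shaped like the wedge, the wooden one is meant.

How it is judged (in metres and radians):
On the way:
1. the wedge's thin end is under the middle of the front edge (x of wedge_tip in the frame of stand above 0.002 m and y of wedge_tip in the frame of stand between -0.03 and 0.03 m), for 0.1 s.
At the end, for the whole second after the job is handed in: The wedge lies flat, thin end at least 25 mm behind the stand's front edge and within 30 mm of its middle, within 0.2 rad of square to the edge, and is jammed: wedge and the plate's front edge (geom plate_c1) press on each other with 4.5 to 17 N after it has been let go, and it is at rest (contact force between wedge and plate_c1 between 4.5 and 17 N and x of wedge_tip in the frame of stand above 0.025 m and y of wedge_tip in the frame of stand between -0.03 and 0.03 m and angle between the x axis of wedge and the x axis of stand, either way round below 0.2 rad and angle between wedge's own z axis and vertical below 0.06 rad and linear speed of wedge below 0.01 m/s); the robot touches nothing.
It fails at once if the stand is strained: the wedge and the plate's front edge press on each other with more than 20 N (contact force between wedge and plate_c1 above 20 N).
It fails at once if the robot presses or lifts the stand itself with more than 5 N (contact force between any of the fingers, the arm and plate_c0 above 5 N or contact force between any of the fingers, the arm and plate_c1 above 5 N or contact force between any of the fingers, the arm and stand_board_c0 above 5 N).
It fails at once if the flat strip is moved by more than 20 mm (distance of strip from where it was at the start of the episode above 0.02 m).
It also fails if it takes over 58 s, if anything falls off the work surface, if the arm or the gripper's body presses on something with over 40 N, if the wrist force passes 120 N, or if a joint passes its speed limit or range.

ROBOT

A 6-joint arm with a two-finger parallel gripper is mounted at the origin on a cart in front of the work surface, level with it; the furniture and walls round the work are solid. World frame = base frame: x ahead of the robot, y to its left, z up, the work surface at z = 0. Lengths are in m, angles in degrees, forces in N, time in s.
With the tool pointing down it reaches from about 0.375 to 0.9 m from the base axis. Payload 3.1 kg.
Tool frame: the origin (TCP) lies at the very end of the fingers, on their centre line; the grasp point (between the pads) lies 19 mm behind it; z points along the fingers, y is the line along which they close (so a half turn about z gives the same grasp; the last joint's range is limited). The gripper opens to 87 mm and grips with 3 to 60 N. Pads are 19 mm wide; open, the fingers measure 117 mm over their backs; the gripper's body (75 mm by 190 mm) begins 51 mm behind the grasp point.
Start: joints at [-78.065, 30.224, 82.088, -0, 67.689, -10.227], TCP at [0.236, -0.579, 0.223] pointing down, gripper open.
Joint ranges: [-176.69, 176.69], [-43.24, 126.21], [12.49, 139.97], [-82, 262], [0, 151.66], [-163.58, 163.58]. Speed limits (degrees/s): [159.86, 159.86, 180, 180, 180, 180].

INTERFACE

Orientations are given as a 3x3 rotation matrix whose columns are the frame's x, y, z axes.
In Python, from bench import read_state, get_image, arm gives the robot as it stands. The module is installed in compiled form; this text tells all that it offers.
- The arm moves only by the tool servo_tool, never from a script. Its argument "deltas" is a list of rows, each an object with "travel": the shift along the tool's x, y, z in mm, a list of three; "delta_rot": the turn, a rotation vector about the tool's x, y, z in rad, a list of three. In form: [{"travel": [tx, ty, tz], "delta_rot": [rx, ry, rz]}, ...]. A call has exactly 5 rows; each row shifts and turns the commanded pose from where the row before left it, along the tool's axes as they then stand; what a row does not reach is not made up. A row lasts 1/8 s, in which the tool goes at most 62.5 mm and 10.7 degrees, less where a joint would pass 70% of its speed; a pose out of reach is approached as far as the arm can. A call is refused whole if a number of a shift passes 62.5 or a number of a turn 0.188, either way. A call with a gripper value outside its range is refused whole. "fingers" is the closure, from 0 (fully open) to 1 (shut), set as the call begins (left out, the last holds). The fingers move at their own pace and stop on an object; the grip force is fixed at half the most. Time passes only in rows, so rows that do not move let the fingers close, or fill a call up. It gives the time, the measured TCP pose, the force, the opening and the grip force at its end, in the units of the state.
- read_state(): the state, without advancing time (a new reading comes with each control period).
- get_image(name): name is "scene" or "top" or "wrist"; returns a dict with "color" (400x640x3 uint8, red, green, blue), "fx", "fy", "cx", "cy" (pixels), "extrinsics" (4x4, takes a point from camera to world coordinates). Camera axes: x right, y up, looking along -z (the intrinsics and any distortion apply to the point x, -y, -z); pixel columns grow to the right and rows downward; lengths in m; the calibration is good to about 2 mm. A picture is of the moment at which its call begins. There is no depth.
- arm.job_done(): hands the job in; it is judged then, once.
The state is a dict: "time_s": time; "qpos": joint angles; "joint_velocities": joint speeds; "joint_efforts": joint torques, N m; "position": TCP position; "eef_rot": TCP orientation; "contact_force": force on the tool from outside, world axes, zero at the start; "moment": the same for the moment, N m; "opening": finger opening in m; "grip_force": force on a finger pad.
Only numpy, scipy, OpenCV 4.12 (cv2) and the standard library are available. Lean on these libraries where they do the work, as an engineer would, in place of code of your own. Each camera call takes 0.05 s, during which the arm holds its last target. There are 200 camera calls.

## Working session

There is one attempt and no reset: what is moved stays moved. The work goes in short steps, Python scripts to look and compute and a tool call to move; the robot and the scene stay as the last step left them, time stands still between calls to the robot, and variables do not carry over. Pictures are saved under pics/ and viewed, at most 10 in all, crops included, and the job is handed in when it is done.

Besides the shell and the picture viewer there is one more tool, called after "Request:" as name(argument=value, ...), one argument or row to a line, values as JSON. servo_tool: Moves the arm, as the interface text tells. Its arguments: {"type":"object","properties":{"deltas":{"type":"array"},"fingers":{"type":"number"}},"required":["deltas"]}

```bash
mkdir -p pics
cat > h.py <<'E'
import numpy as np, cv2
from bench import read_state, get_image, arm
def snap(n,f):
    im=get_image(n); cv2.imwrite(f'pics/{f}.png',im['color'][:,:,::-1]); np.savez(f'pics/{f}.npz',**{k:np.array(v) for k,v in im.items()}); return im
def ray(c,u,v,z=0):
    E=c['extrinsics']; d=E[:3,:3]@np.array([(u-c['cx'])/c['fx'],-(v-c['cy'])/c['fy'],-1]); o=E[:3,3]
    return o+d*(z-o[2])/d[2]
E
python3 - <<'E'
from h import *
for n in('top','scene'):
    im=snap(n,n+'0'); print([ (k,im[k]) for k in im if k!='color'])
s=read_state(); print(s)
E
```

```text
[('fx', 453.7969918401664), ('fy', 453.7969918401664), ('cx', 325.15513154476685), ('cy', 198.48217178587282), ('extrinsics', array([[-0.00870089,  0.99803981, -0.06197441,  0.51957867],
       [-0.99985882, -0.00957422, -0.01380871,  0.0955166 ],
       [-0.014375  ,  0.06184551,  0.99798221,  1.15131439],
       [ 0.        ,  0.        ,  0.        ,  1.        ]]))]
[('fx', 362.87663397931317), ('fy', 362.87663397931317), ('cx', 322.2872804843721), ('cy', 208.96277618932882), ('extrinsics', array([[-0.88755481,  0.22426858, -0.4024302 ,  0.23203082],
       [-0.46069805, -0.4357369 ,  0.7732339 ,  0.78754652],
       [-0.00194162,  0.87168627,  0.49006048,  0.46449781],
       [ 0.        ,  0.        ,  0.        ,  1.        ]]))]
{'time_s': 0.1, 'qpos': array([-7.80654100e+01,  3.02748413e+01,  8.21486761e+01,  1.22290230e-03,
        6.76880262e+01, -1.02266151e+01]), 'joint_velocities': array([-0.04111182, -0.16362671, -0.14396116,  0.09438592, -0.02493289,
        0.01511045]), 'joint_efforts': array([-3.43265920e-04, -4.40985417e+01, -1.77151501e+01,  6.33437256e-02,
        5.34102239e-02, -4.86260478e-05]), 'position': array([ 0.23566228, -0.57816832,  0.22165863]), 'eef_rot': array([[ 9.26129342e-01,  3.77205905e-01, -3.83269932e-04],
       [ 3.77205923e-01, -9.26127447e-01,  1.90880435e-03],
       [ 3.65055468e-04, -1.91237141e-03, -9.99998105e-01]]), 'contact_force': array([-0.18781893,  0.19299697, -0.6810607 ]), 'moment': array([ 0.01739312, -0.04615551,  0.0258481 ]), 'grip_force': 0.0, 'opening': 0.08684933042140304}
```

View pics/top0.png

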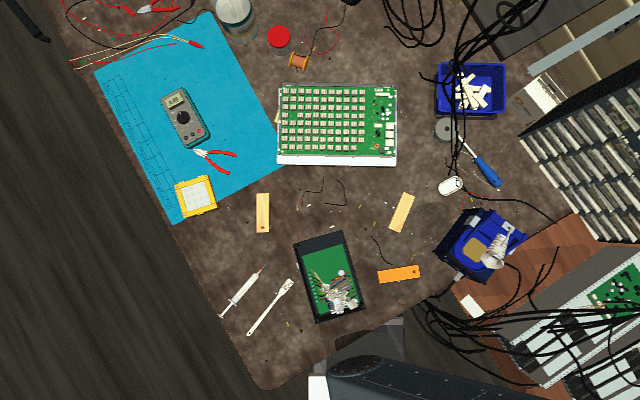

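View pics/scene0.png

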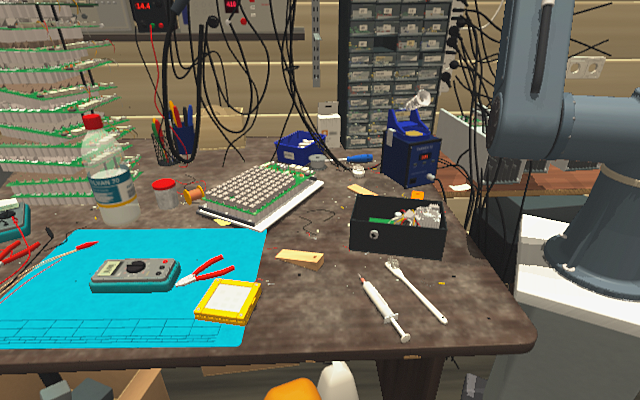

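Candidates: wood at top (262,212), wood at top (401,212) and an orange wedge-like object at (399,274), which isn't wooden. I'll enlarge both wooden ones to find the dot and the thickness.

Run:
```python
import cv2,numpy as np
t=cv2.imread('pics/top0.png'); s=cv2.imread('pics/scene0.png')
a=cv2.resize(t[180:245,240:300],(400,433)[::1],interpolation=cv2.INTER_CUBIC)[:300*2]
b=cv2.resize(t[180:245,375:435],(400,433),interpolation=cv2.INTER_CUBIC)
c=cv2.resize(s[240:275,265:335],(400,167)[::1]); d=cv2.resize(s[175:210,335:405],(400,167))
cv2.imwrite('pics/crop1.png',np.vstack([np.hstack([a,b]),np.hstack([c,d])]))
# segmentation
hsv=cv2.cvtColor(t,cv2.COLOR_BGR2HSV)
for n,(x,y) in dict(A=(262,212),B=(401,212)).items():
    print(n,hsv[y,x])
    m=np.zeros(t.shape[:2],np.uint8); w=cv2.inRange(hsv,(10,60,130),(28,255,255)); m[y-35:y+35,x-30:x+30]=w[y-35:y+35,x-30:x+30]
    k,l,st,_=cv2.connectedComponentsWithStats(m); i=1+np.argmax(st[1:,4]); p=np.argwhere(l==i)[:,::-1].astype(np.float32)
    print(st[i],cv2.minAreaRect(p),cv2.boxPoints(cv2.minAreaRect(p)).round(1).tolist())
w=cv2.inRange(hsv,(0,0,190),(180,50,255)); m=np.zeros_like(w); m[145:172,268:405]=w[145:172,268:405]
k,l,st,_=cv2.connectedComponentsWithStats(m); i=1+np.argmax(st[1:,4]); p=np.argwhere(l==i)[:,::-1]
print(st[i]); 
for u in range(280,396,12):
    q=p[p[:,0]==u][:,1]; print(u,q.min() if len(q) else None,q.max() if len(q) else None)
```

```text
A [ 21 116 247]
[256 193  13  40 513] ((262.0, 212.5), (39.0, 12.0), 90.0) [[256.0, 193.0], [268.0, 193.0], [268.0, 232.0], [256.0, 232.0]]
B [ 24 105 247]
[388 192  27  41 538] ((400.3792724609375, 211.5517120361328), (15.598407745361328, 39.73880386352539), 21.801410675048828) [[385.79998779296875, 227.10000610351562], [400.5, 190.1999969482422], [415.0, 196.0], [400.20001220703125, 232.89999389648438]]
[ 277  155  119   11 1019]
280 155 163
292 156 163
304 156 164
316 156 164
328 157 164
340 157 164
352 158 165
364 157 165
376 157 165
388 158 165
```

View pics/crop1.png

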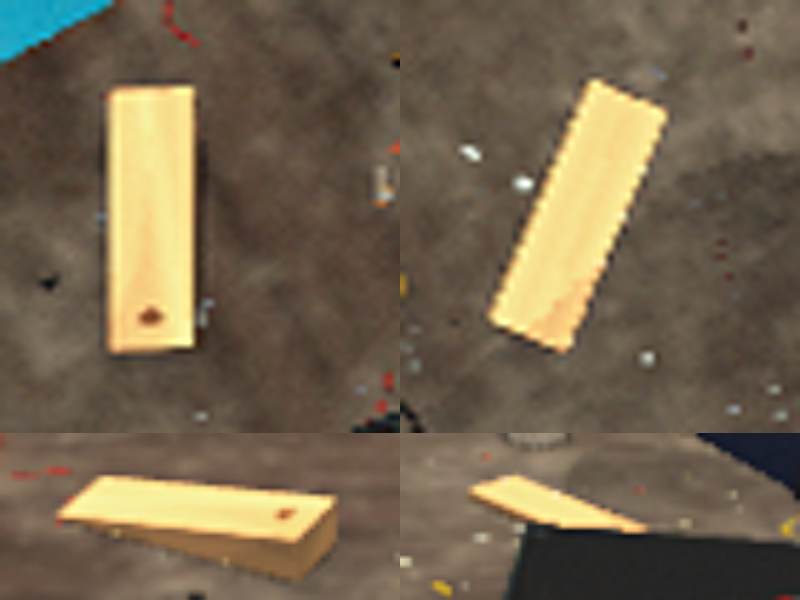

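The dot and the tall blunt end in the scene crop make A (top 262,212) the wedge, with its thin end away from the robot and its dot near (262,227). B (401,212) is the thin, even strip.

Run:
```python
from h import *
c=dict(np.load('pics/top0.npz')); s=dict(np.load('pics/scene0.npz'))
f=lambda X,Y:(240+X/6.667-.5,180+Y/6.66-.5)
P={k:ray(c,*f(*q),z) for k,q,z in [('tl',(108,88),.004),('tr',(195,88),.004),('bl',(109,349),.024),('br',(194,346),.024)]}
for k in P: print(k,P[k].round(4))
t=(P['tl']+P['tr'])/2;b=(P['bl']+P['br'])/2;d=(t-b)[:2]
print('len',np.linalg.norm(d),'w',np.linalg.norm(P['tl']-P['tr']),np.linalg.norm(P['bl']-P['br']),'yaw',np.degrees(np.arctan2(d[1],d[0])))
print('mid',t[:2]-d/np.linalg.norm(d)*.062, b[:2]+d/np.linalg.norm(d)*.038)
# front edge subpixel
g=cv2.cvtColor(cv2.imread('pics/top0.png'),cv2.COLOR_BGR2GRAY).astype(float)
gx=-np.diff(g[158:172],axis=0); us=np.arange(285,391)
v=np.array([158.5+np.sum(np.arange(13)*np.clip(gx[:,u],0,None)**2)/np.sum(np.clip(gx[:,u],0,None)**2) for u in us])
k=np.polyfit(us,v,1); r=v-np.polyval(k,us); o=abs(r)<.7; k=np.polyfit(us[o],v[o],1); print('edge',k,r.std())
row=g[161]; print(row[270:284].astype(int),row[390:402].astype(int))
for z in (.02,):
    L=ray(c,277-.5,np.polyval(k,276.5),z);R=ray(c,396.3,np.polyval(k,396),z); e=(L-R)[:2]
    print(L,R,np.linalg.norm(e),(L+R)/2,'edge yaw(stand x)',np.degrees(np.arctan2(-e[0],e[1])))
# scene cross-check
f=lambda X,Y:(265+X/5.714-.5,240+(Y-433)/4.77-.5)
for n,q,z in [('tip far/left',(57,516),0.002),('top back right',(337,498),.024),('top back near',(297,543),.024),('bot back near',(297,580),0)]: print(n,ray(s,*f(*q),z).round(4))
```

```text
tl [0.6072 0.2878 0.004 ]
tr [0.6069 0.2545 0.004 ]
bl [0.5081 0.284  0.024 ]
br [0.5089 0.2522 0.024 ]
len 0.09858252147641094 w 0.03322097482102897 0.03173206454256353 yaw 1.7740736117565683
mid [0.54507333 0.2692303 ] [0.54649013 0.26927419]
edge [1.68239412e-02 1.59234253e+02] 0.16848830510199786
[125 123 130 120 122 119 177 246 254 251 250 251 250 250] [250 250 250 251 253 249 155  85  84  86  86  89]
[0.6781374  0.23272807 0.02      ] [ 0.66985655 -0.06766424  0.02      ] 0.30050642944115624 [0.67399698 0.08253191 0.02      ] edge yaw(stand x) -1.5790603771593705
tip far/left [0.6064 0.2868 0.002 ]
top back right [0.5071 0.2543 0.024 ]
top back near [0.505  0.2882 0.024 ]
bot back near [0.508  0.2831 0.    ]
```

Request:
servo_tool(
  deltas=[
    {"travel": [0, 0, -30], "delta_rot": [0, 0, 0.071]},
    {"travel": [0, 0, -30], "delta_rot": [0, 0, 0.071]},
    {"travel": [0, 0, -30], "delta_rot": [0, 0, 0.071]},
    {"travel": [0, 0, -30], "delta_rot": [0, 0, 0.071]},
    {"travel": [0, 0, -30], "delta_rot": [0, 0, 0.071]},
  ],
  fingers=0,
)

```text
time_s: 0.72
position: [0.2357, -0.5784, 0.3729]
eef_rot: [[1.0, 0.029, -0.0], [0.029, -1.0, 0.001], [-0.0, -0.001, -1.0]]
contact_force: [1.0, -0.6, -0.0]
opening: 0.0871
grip_force: 0.0
```

Request:
servo_tool(
  deltas=[
    {"travel": [17, -42, 0], "delta_rot": [0, 0, 0]},
    {"travel": [17, -42, 0], "delta_rot": [0, 0, 0]},
    {"travel": [17, -42, 0], "delta_rot": [0, 0, 0]},
    {"travel": [17, -42, 0], "delta_rot": [0, 0, 0]},
    {"travel": [17, -42, 0], "delta_rot": [0, 0, 0]},
  ],
)

```text
time_s: 1.35
position: [0.3142, -0.3645, 0.3721]
eef_rot: [[1.0, 0.031, -0.0], [0.031, -1.0, 0.001], [-0.0, -0.001, -1.0]]
contact_force: [-0.1, 0.2, -0.3]
opening: 0.0867
grip_force: 0.0
```

Request:
servo_tool(
  deltas=[
    {"travel": [17, -42, 0], "delta_rot": [0, 0, 0]},
    {"travel": [17, -42, 0], "delta_rot": [0, 0, 0]},
    {"travel": [17, -42, 0], "delta_rot": [0, 0, 0]},
    {"travel": [17, -42, 0], "delta_rot": [0, 0, 0]},
    {"travel": [17, -42, 0], "delta_rot": [0, 0, 0]},
  ],
)

```text
time_s: 1.98
position: [0.3924, -0.152, 0.3723]
eef_rot: [[1.0, 0.031, -0.0], [0.031, -1.0, 0.0], [-0.0, -0.0, -1.0]]
contact_force: [0.4, 0.4, 0.3]
opening: 0.0871
grip_force: 0.0
```

Request:
servo_tool(
  deltas=[
    {"travel": [17, -42, 0], "delta_rot": [0, 0, 0]},
    {"travel": [17, -42, 0], "delta_rot": [0, 0, 0]},
    {"travel": [17, -42, 0], "delta_rot": [0, 0, 0]},
    {"travel": [17, -42, 0], "delta_rot": [0, 0, 0]},
    {"travel": [17, -42, 0], "delta_rot": [0, 0, 0]},
  ],
)

```text
time_s: 2.6
position: [0.4706, 0.0605, 0.3722]
eef_rot: [[0.999, 0.032, -0.001], [0.032, -0.999, -0.0], [-0.001, 0.0, -1.0]]
contact_force: [0.3, -0.6, 0.5]
opening: 0.0874
grip_force: 0.0
```

Request:
servo_tool(
  deltas=[
    {"travel": [16.4, -41.3, 40], "delta_rot": [0, 0, 0]},
    {"travel": [16.4, -41.3, 40], "delta_rot": [0, 0, 0]},
    {"travel": [16.4, -41.3, 40], "delta_rot": [0, 0, 0]},
    {"travel": [16.4, -41.3, 40], "delta_rot": [0, 0, 0]},
    {"travel": [16.4, -41.3, 40], "delta_rot": [0, 0, 0]},
  ],
)

```text
time_s: 3.22
position: [0.5462, 0.2693, 0.1708]
eef_rot: [[0.999, 0.032, -0.0], [0.032, -0.999, -0.0], [-0.0, 0.0, -1.0]]
contact_force: [0.3, 0.2, 0.7]
opening: 0.087
grip_force: 0.0
```

Run:
```python
from h import *
s=read_state(); print(s['position'])
w=snap('wrist','w1')
E=w['extrinsics']
def proj(p):
    q=E[:3,:3].T@(np.array(p)-E[:3,3]); return w['cx']+w['fx']*q[0]/-q[2], w['cy']-w['fy']*q[1]/-q[2]
print(proj([.546,.269,.016]), proj([.608,.271,.004]), proj([.508,.268,.024]))
img=w['color'][:,:,::-1].copy()
for p in ([.546,.269,.016],[.608,.271,.004],[.508,.268,.024]): cv2.circle(img,tuple(int(round(a)) for a in proj(p)),3,(255,0,0),-1)
cv2.imwrite('pics/w1m.png',img)
```

```text
[0.54616916 0.26932267 0.17082833]
(np.float64(320.5078005042145), np.float64(185.63771503264613)) (np.float64(320.43898328881016), np.float64(120.64297901856187)) (np.float64(320.32108974735354), np.float64(224.94919458110564))
```

View pics/w1m.png

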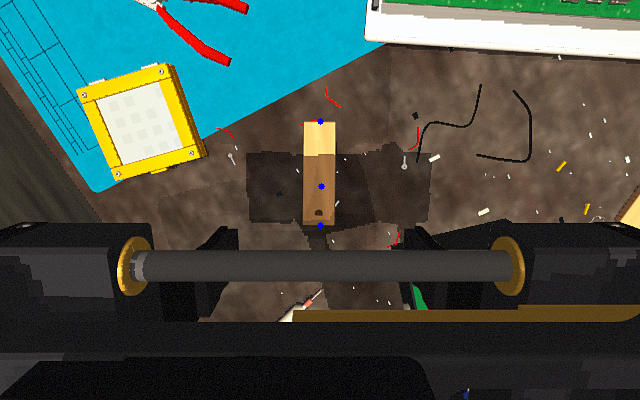

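The wrist picture shows the wedge at (320,120..225). The predicted points fall on its tip, middle and back, and the dot is at the back end. I'll descend now.

Request:
servo_tool(
  deltas=[
    {"travel": [0, 0, 40], "delta_rot": [0, 0, 0]},
    {"travel": [0, 0, 40], "delta_rot": [0, 0, 0]},
    {"travel": [0, 0, 40], "delta_rot": [0, 0, 0]},
    {"travel": [0, 0, 30], "delta_rot": [0, 0, 0]},
    {"travel": [0, 0, 17], "delta_rot": [0, 0, 0]},
  ],
)

```text
time_s: 3.9
position: [0.5449, 0.2675, 0.0037]
eef_rot: [[0.999, 0.032, -0.003], [0.032, -0.999, -0.001], [-0.003, 0.001, -1.0]]
contact_force: [-0.3, -0.4, 0.1]
opening: 0.0871
grip_force: 0.0
```

Request:
servo_tool(
  deltas=[
    {"travel": [0, 0, 0], "delta_rot": [0, 0, 0]},
    {"travel": [0, 0, 0], "delta_rot": [0, 0, 0]},
    {"travel": [0, 0, 0], "delta_rot": [0, 0, 0]},
    {"travel": [0, 0, 0], "delta_rot": [0, 0, 0]},
    {"travel": [0, 0, 0], "delta_rot": [0, 0, 0]},
  ],
  fingers=1,
)

```text
time_s: 4.53
position: [0.5463, 0.2681, 0.0061]
eef_rot: [[0.999, 0.032, 0.001], [0.032, -0.999, 0.0], [0.001, -0.0, -1.0]]
contact_force: [1.5, 0.4, -0.6]
opening: 0.0447
grip_force: 0.0
```

Request:
servo_tool(
  deltas=[
    {"travel": [0, 0, 0], "delta_rot": [0, 0, 0]},
    {"travel": [0, 0, 0], "delta_rot": [0, 0, 0]},
    {"travel": [0, 0, 0], "delta_rot": [0, 0, 0]},
    {"travel": [0, 0, 0], "delta_rot": [0, 0, 0]},
    {"travel": [0, 0, 0], "delta_rot": [0, 0, 0]},
  ],
)

```text
time_s: 5.15
position: [0.5461, 0.2681, 0.0057]
eef_rot: [[0.999, 0.032, 0.0], [0.032, -0.999, 0.0], [0.0, -0.0, -1.0]]
contact_force: [0.1, 0.3, 2.7]
opening: 0.0315
grip_force: 30.0
```

Request:
servo_tool(
  deltas=[
    {"travel": [0, 0, -12], "delta_rot": [0, 0, 0]},
    {"travel": [0, 0, -12], "delta_rot": [0, 0, 0]},
    {"travel": [10, 37, 0], "delta_rot": [0, 0, 0]},
    {"travel": [10, 37, 0], "delta_rot": [0, 0, 0]},
    {"travel": [10, 37, 0], "delta_rot": [0, 0, 0]},
  ],
)

```text
time_s: 5.78
position: [0.5802, 0.1571, 0.0305]
eef_rot: [[0.999, 0.032, 0.001], [0.032, -0.999, 0.0], [0.001, 0.0, -1.0]]
contact_force: [-0.5, 0.6, -1.5]
opening: 0.0318
grip_force: 30.0
```

Request:
servo_tool(
  deltas=[
    {"travel": [10, 37, 0], "delta_rot": [0, 0, 0]},
    {"travel": [10, 37, 0], "delta_rot": [0, 0, 0]},
    {"travel": [0, 0, 0], "delta_rot": [0, 0, 0.059]},
    {"travel": [0, 0, 0], "delta_rot": [0, 0, 0]},
    {"travel": [0, 0, 0], "delta_rot": [0, 0, 0]},
  ],
)

```text
time_s: 6.4
position: [0.6017, 0.0851, 0.0299]
eef_rot: [[1.0, -0.026, 0.0], [-0.026, -1.0, 0.0], [0.0, -0.0, -1.0]]
contact_force: [0.6, 0.6, -0.7]
opening: 0.0317
grip_force: 30.0
```

Run:
```python
from h import *
s=read_state(); print(s['position'],s['eef_rot'][:,0],s['opening'],s['contact_force'])
t=snap('top','t2')['color'][:,:,::-1]; q=snap('scene','s2')['color'][:,:,::-1]; w=snap('wrist','w2')['color'][:,:,::-1]
a=cv2.resize(w[0:240,160:480],(400,300)); b=cv2.resize(q[150:270,190:350],(400,300)); c=cv2.resize(t[140:245,270:410],(400,300))
cv2.imwrite('pics/c2.png',np.vstack([np.hstack([a,b]),np.hstack([c,c*0])]))
```

```text
[0.60173646 0.08505846 0.02992553] [ 9.99666765e-01 -2.58134717e-02  1.51731124e-04] 0.03166325932665058 [ 0.57286935  0.64334107 -0.67237833]
```

View pics/c2.png

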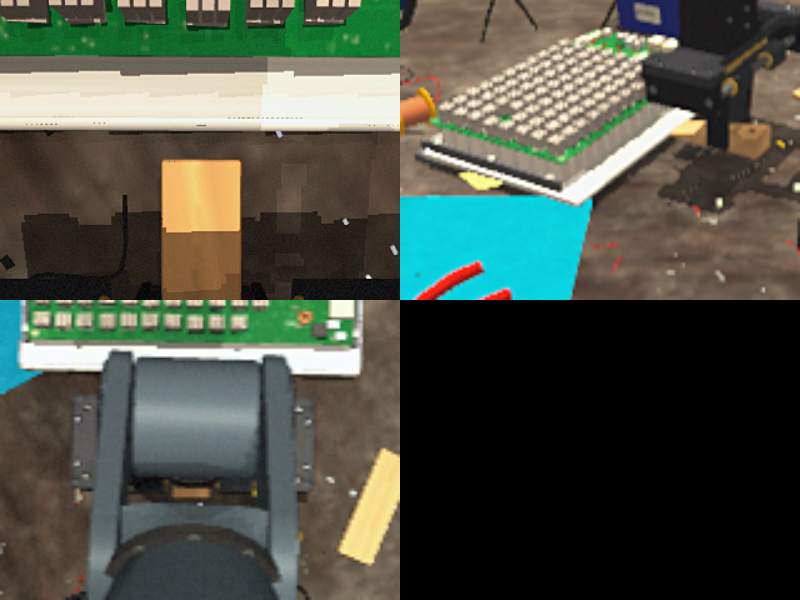

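The wedge is held square in front of the edge: in the wrist crop its tip is at (200,160) and the plate edge is at row 130. I'll lower it and then slide it in.

Request:
servo_tool(
  deltas=[
    {"travel": [0, 0, 8], "delta_rot": [0, 0, 0]},
    {"travel": [0, 0, 8], "delta_rot": [0, 0, 0]},
    {"travel": [0, 0, 7], "delta_rot": [0, 0, 0]},
    {"travel": [0, 0, 1], "delta_rot": [0, 0, 0]},
    {"travel": [0, 0, 0], "delta_rot": [0, 0, 0]},
  ],
)

```text
time_s: 7.18
position: [0.6015, 0.0848, 0.0054]
eef_rot: [[1.0, -0.027, -0.001], [-0.027, -1.0, 0.0], [-0.001, -0.0, -1.0]]
contact_force: [-1.0, 0.7, 2.4]
opening: 0.0318
grip_force: 30.0
```

Request:
servo_tool(
  deltas=[
    {"travel": [4, 0, 0], "delta_rot": [0, 0, 0]},
    {"travel": [4, 0, 0], "delta_rot": [0, 0, 0]},
    {"travel": [4, 0, 0], "delta_rot": [0, 0, 0]},
    {"travel": [4, 0, 0], "delta_rot": [0, 0, 0]},
    {"travel": [2, 0, 0], "delta_rot": [0, 0, 0]},
  ],
)

```text
time_s: 7.8
position: [0.6204, 0.0841, 0.0054]
eef_rot: [[1.0, -0.027, 0.001], [-0.027, -1.0, -0.0], [0.001, 0.0, -1.0]]
contact_force: [-0.7, 0.1, 1.6]
opening: 0.0314
grip_force: 30.0
```

Request:
servo_tool(
  deltas=[
    {"travel": [3, 0, 0], "delta_rot": [0, 0, 0]},
    {"travel": [3, 0, 0], "delta_rot": [0, 0, 0]},
    {"travel": [3, 0, 0], "delta_rot": [0, 0, 0]},
    {"travel": [3, 0, 0], "delta_rot": [0, 0, 0]},
    {"travel": [1, 0, 0], "delta_rot": [0, 0, 0]},
  ],
)

```text
time_s: 8.43
position: [0.6332, 0.0838, 0.0056]
eef_rot: [[1.0, -0.027, 0.0], [-0.027, -1.0, -0.0], [0.0, -0.0, -1.0]]
contact_force: [0.4, 0.0, -0.6]
opening: 0.0316
grip_force: 30.0
```

Request:
servo_tool(
  deltas=[
    {"travel": [0, 0, 0], "delta_rot": [0, 0, 0]},
    {"travel": [0, 0, 0], "delta_rot": [0, 0, 0]},
    {"travel": [0, 0, 0], "delta_rot": [0, 0, 0]},
    {"travel": [0, 0, 0], "delta_rot": [0, 0, 0]},
    {"travel": [0, 0, 0], "delta_rot": [0, 0, 0]},
  ],
  fingers=0.2,
)

```text
time_s: 9.05
position: [0.6329, 0.0838, 0.0056]
eef_rot: [[1.0, -0.027, 0.0], [-0.027, -1.0, -0.0], [0.0, 0.0, -1.0]]
contact_force: [0.9, -0.2, -0.2]
opening: 0.0678
grip_force: 0.0
```

Request:
servo_tool(
  deltas=[
    {"travel": [0, 0, -10], "delta_rot": [0, 0, 0]},
    {"travel": [0, 0, -20], "delta_rot": [0, 0, 0]},
    {"travel": [0, 0, -20], "delta_rot": [0, 0, 0]},
    {"travel": [-30, 0, 0], "delta_rot": [0, 0, 0]},
    {"travel": [-35, 0, 0], "delta_rot": [0, 0, 0]},
  ],
)

```text
time_s: 9.68
position: [0.5688, 0.0855, 0.0577]
eef_rot: [[1.0, -0.027, 0.004], [-0.027, -1.0, -0.0], [0.004, 0.0, -1.0]]
contact_force: [-1.1, 0.5, 0.2]
opening: 0.0692
grip_force: 0.0
```

Request:
servo_tool(
  deltas=[
    {"travel": [0, 0, 0], "delta_rot": [0, 0, 0]},
    {"travel": [0, 0, 0], "delta_rot": [0, 0, 0]},
    {"travel": [0, 0, 0], "delta_rot": [0, 0, 0]},
    {"travel": [0, 0, 0], "delta_rot": [0, 0, 0]},
    {"travel": [0, 0, 0], "delta_rot": [0, 0, 0]},
  ],
  fingers=1,
)

```text
time_s: 10.3
position: [0.5683, 0.0855, 0.0554]
eef_rot: [[1.0, -0.027, 0.0], [-0.027, -1.0, 0.0], [0.0, -0.0, -1.0]]
contact_force: [-0.0, -0.0, -0.4]
opening: 0.0275
grip_force: 0.0
```

Request:
servo_tool(
  deltas=[
    {"travel": [0, 0, 0], "delta_rot": [0, 0, 0]},
    {"travel": [0, 0, 0], "delta_rot": [0, 0, 0]},
    {"travel": [0, 0, 0], "delta_rot": [0, 0, 0]},
    {"travel": [0, 0, 0], "delta_rot": [0, 0, 0]},
    {"travel": [0, 0, 0], "delta_rot": [0, 0, 0]},
  ],
)

```text
time_s: 10.92
position: [0.5679, 0.0856, 0.0556]
eef_rot: [[1.0, -0.027, 0.0], [-0.027, -1.0, 0.0], [0.0, -0.0, -1.0]]
contact_force: [0.5, 0.7, 0.1]
opening: 0.0004
grip_force: 0.0
```

Run:
```python
from h import *
s=read_state(); print(s['position'],s['eef_rot'][:,0],s['opening'],s['contact_force'])
w=snap('wrist','w3')['color'][:,:,::-1]; q=snap('scene','s3')['color'][:,:,::-1]
cv2.imwrite('pics/c3.png',np.hstack([cv2.resize(w[0:300],(400,300)),cv2.resize(q[150:270,190:350],(400,300))]))
```

```text
[0.56790922 0.08560207 0.05557656] [ 9.99630839e-01 -2.71695345e-02  5.13614504e-05] 0.0004295365987380117 [0.53227824 0.73779089 0.10666111]
```

View pics/c3.png

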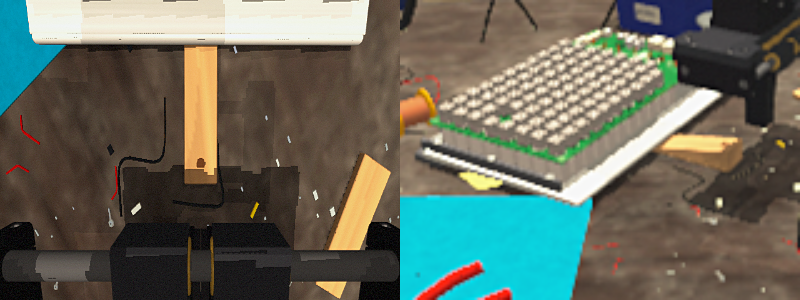

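The wedge lies square under the middle of the edge, its back at crop (200,180), and the fingers are closed behind it. I'll lower the fingers and push on the back.

Request:
servo_tool(
  deltas=[
    {"travel": [0, 0, 16], "delta_rot": [0, 0, 0]},
    {"travel": [0, 0, 16], "delta_rot": [0, 0, 0]},
    {"travel": [0, 0, 16], "delta_rot": [0, 0, 0]},
    {"travel": [0, 0, 1], "delta_rot": [0, 0, 0]},
    {"travel": [0, 0, 0], "delta_rot": [0, 0, 0]},
  ],
)

```text
time_s: 11.65
position: [0.5679, 0.0856, 0.0062]
eef_rot: [[1.0, -0.027, -0.0], [-0.027, -1.0, 0.0], [-0.0, -0.0, -1.0]]
contact_force: [0.2, -0.0, 1.1]
opening: 0.0002
grip_force: 0.0
```

Request:
servo_tool(
  deltas=[
    {"travel": [4, 0, 0], "delta_rot": [0, 0, 0]},
    {"travel": [4, 0, 0], "delta_rot": [0, 0, 0]},
    {"travel": [4, 0, 0], "delta_rot": [0, 0, 0]},
    {"travel": [3, 0, 0], "delta_rot": [0, 0, 0]},
    {"travel": [0, 0, 0], "delta_rot": [0, 0, 0]},
  ],
)

```text
time_s: 12.28
position: [0.5832, 0.0852, 0.0066]
eef_rot: [[1.0, -0.027, 0.0], [-0.027, -1.0, -0.0], [0.0, -0.0, -1.0]]
contact_force: [-0.0, -0.1, 0.2]
opening: 0.0004
grip_force: 0.0
```

Request:
servo_tool(
  deltas=[
    {"travel": [1, 0, 0], "delta_rot": [0, 0, 0]},
    {"travel": [1, 0, 0], "delta_rot": [0, 0, 0]},
    {"travel": [1, 0, 0], "delta_rot": [0, 0, 0]},
    {"travel": [1, 0, 0], "delta_rot": [0, 0, 0]},
    {"travel": [1, 0, 0], "delta_rot": [0, 0, 0]},
  ],
)

```text
time_s: 12.9
position: [0.5879, 0.0851, 0.0065]
eef_rot: [[1.0, -0.027, -0.0], [-0.027, -1.0, -0.0], [-0.0, 0.0, -1.0]]
contact_force: [-1.0, -0.1, -0.1]
opening: 0.0005
grip_force: 0.1
```

Request:
servo_tool(
  deltas=[
    {"travel": [1, 0, 0], "delta_rot": [0, 0, 0]},
    {"travel": [1, 0, 0], "delta_rot": [0, 0, 0]},
    {"travel": [1, 0, 0], "delta_rot": [0, 0, 0]},
    {"travel": [0, 0, 0], "delta_rot": [0, 0, 0]},
    {"travel": [0, 0, 0], "delta_rot": [0, 0, 0]},
  ],
)

```text
time_s: 13.52
position: [0.5911, 0.085, 0.0066]
eef_rot: [[1.0, -0.027, 0.0], [-0.027, -1.0, -0.0], [0.0, -0.0, -1.0]]
contact_force: [-0.2, 0.3, -0.2]
opening: 0.0006
grip_force: 0.0
```

Request:
servo_tool(
  deltas=[
    {"travel": [1, 0, 0], "delta_rot": [0, 0, 0]},
    {"travel": [1, 0, 0], "delta_rot": [0, 0, 0]},
    {"travel": [0, 0, 0], "delta_rot": [0, 0, 0]},
    {"travel": [0, 0, 0], "delta_rot": [0, 0, 0]},
    {"travel": [0, 0, 0], "delta_rot": [0, 0, 0]},
  ],
)

```text
time_s: 14.15
position: [0.593, 0.0849, 0.0066]
eef_rot: [[1.0, -0.027, 0.0], [-0.027, -1.0, 0.0], [0.0, -0.0, -1.0]]
contact_force: [0.3, 0.6, 0.9]
opening: 0.0009
grip_force: 0.0
```

Request:
servo_tool(
  deltas=[
    {"travel": [1, 0, 0], "delta_rot": [0, 0, 0]},
    {"travel": [1, 0, 0], "delta_rot": [0, 0, 0]},
    {"travel": [1, 0, 0], "delta_rot": [0, 0, 0]},
    {"travel": [0, 0, 0], "delta_rot": [0, 0, 0]},
    {"travel": [0, 0, 0], "delta_rot": [0, 0, 0]},
  ],
)

```text
time_s: 14.78
position: [0.596, 0.0848, 0.0065]
eef_rot: [[1.0, -0.027, 0.0], [-0.027, -1.0, 0.0], [0.0, -0.0, -1.0]]
contact_force: [0.7, 0.5, -0.1]
opening: 0.0004
grip_force: 0.1
```

Request:
servo_tool(
  deltas=[
    {"travel": [1, 0, 0], "delta_rot": [0, 0, 0]},
    {"travel": [1, 0, 0], "delta_rot": [0, 0, 0]},
    {"travel": [0, 0, 0], "delta_rot": [0, 0, 0]},
    {"travel": [0, 0, 0], "delta_rot": [0, 0, 0]},
    {"travel": [0, 0, 0], "delta_rot": [0, 0, 0]},
  ],
)

```text
time_s: 15.4
position: [0.597, 0.0849, 0.0064]
eef_rot: [[1.0, -0.027, -0.002], [-0.027, -1.0, 0.0], [-0.002, -0.0, -1.0]]
contact_force: [-3.9, 0.7, 2.1]
opening: 0.0003
grip_force: 2.1
```

Request:
servo_tool(
  deltas=[
    {"travel": [0.5, 0, 0], "delta_rot": [0, 0, 0]},
    {"travel": [0.5, 0, 0], "delta_rot": [0, 0, 0]},
    {"travel": [0, 0, 0], "delta_rot": [0, 0, 0]},
    {"travel": [0, 0, 0], "delta_rot": [0, 0, 0]},
    {"travel": [0, 0, 0], "delta_rot": [0, 0, 0]},
  ],
)

```text
time_s: 16.02
position: [0.5975, 0.0849, 0.0064]
eef_rot: [[1.0, -0.027, -0.003], [-0.027, -1.0, 0.0], [-0.003, -0.0, -1.0]]
contact_force: [-5.7, -0.1, 2.1]
opening: 0.0002
grip_force: 2.8
```

Request:
servo_tool(
  deltas=[
    {"travel": [0.5, 0, 0], "delta_rot": [0, 0, 0]},
    {"travel": [0.5, 0, 0], "delta_rot": [0, 0, 0]},
    {"travel": [0, 0, 0], "delta_rot": [0, 0, 0]},
    {"travel": [0, 0, 0], "delta_rot": [0, 0, 0]},
    {"travel": [0, 0, 0], "delta_rot": [0, 0, 0]},
  ],
)

```text
time_s: 16.65
position: [0.5978, 0.0849, 0.0064]
eef_rot: [[1.0, -0.027, -0.004], [-0.027, -1.0, 0.0], [-0.004, -0.0, -1.0]]
contact_force: [-6.6, 0.6, 4.0]
opening: 0.0005
grip_force: 3.4
```

Request:
servo_tool(
  deltas=[
    {"travel": [0.5, 0, 0], "delta_rot": [0, 0, 0]},
    {"travel": [0.5, 0, 0], "delta_rot": [0, 0, 0]},
    {"travel": [0, 0, 0], "delta_rot": [0, 0, 0]},
    {"travel": [0, 0, 0], "delta_rot": [0, 0, 0]},
    {"travel": [0, 0, 0], "delta_rot": [0, 0, 0]},
  ],
)

```text
time_s: 17.27
position: [0.5981, 0.0849, 0.0063]
eef_rot: [[1.0, -0.027, -0.006], [-0.027, -1.0, 0.0], [-0.006, -0.0, -1.0]]
contact_force: [-7.4, 0.8, 4.1]
opening: 0.0001
grip_force: 3.9
```

Request:
servo_tool(
  deltas=[
    {"travel": [0.5, 0, 0], "delta_rot": [0, 0, 0]},
    {"travel": [0.5, 0, 0], "delta_rot": [0, 0, 0]},
    {"travel": [0, 0, 0], "delta_rot": [0, 0, 0]},
    {"travel": [0, 0, 0], "delta_rot": [0, 0, 0]},
    {"travel": [0, 0, 0], "delta_rot": [0, 0, 0]},
  ],
)

```text
time_s: 17.9
position: [0.5984, 0.0849, 0.0062]
eef_rot: [[1.0, -0.027, -0.007], [-0.027, -1.0, 0.0], [-0.007, -0.0, -1.0]]
contact_force: [-9.2, 0.3, 5.7]
opening: 0.0004
grip_force: 4.3
```

Request:
servo_tool(
  deltas=[
    {"travel": [0, 0, -0.5], "delta_rot": [0, 0, 0]},
    {"travel": [0, 0, 0], "delta_rot": [0, 0, 0]},
    {"travel": [0, 0, 0], "delta_rot": [0, 0, 0]},
    {"travel": [0, 0, 0], "delta_rot": [0, 0, 0]},
    {"travel": [0, 0, 0], "delta_rot": [0, 0, 0]},
  ],
)

```text
time_s: 18.52
position: [0.5985, 0.0849, 0.0063]
eef_rot: [[1.0, -0.027, -0.007], [-0.027, -1.0, 0.0], [-0.007, -0.0, -1.0]]
contact_force: [-8.7, -0.1, 2.3]
opening: 0.0004
grip_force: 3.9
```

Request:
servo_tool(
  deltas=[
    {"travel": [0.5, 0, -0.3], "delta_rot": [0, 0, 0]},
    {"travel": [0, 0, 0], "delta_rot": [0, 0, 0]},
    {"travel": [0, 0, 0], "delta_rot": [0, 0, 0]},
    {"travel": [0, 0, 0], "delta_rot": [0, 0, 0]},
    {"travel": [0, 0, 0], "delta_rot": [0, 0, 0]},
  ],
)

```text
time_s: 19.15
position: [0.5987, 0.085, 0.0064]
eef_rot: [[1.0, -0.027, -0.008], [-0.027, -1.0, 0.0], [-0.008, -0.0, -1.0]]
contact_force: [-7.8, -1.5, 1.4]
opening: 0.0005
grip_force: 3.9
```

Request:
servo_tool(
  deltas=[
    {"travel": [0.5, 0, -0.1], "delta_rot": [0, 0, 0]},
    {"travel": [0.5, 0, 0], "delta_rot": [0, 0, 0]},
    {"travel": [0, 0, 0], "delta_rot": [0, 0, 0]},
    {"travel": [0, 0, 0], "delta_rot": [0, 0, 0]},
    {"travel": [0, 0, 0], "delta_rot": [0, 0, 0]},
  ],
)

```text
time_s: 19.77
position: [0.5989, 0.0849, 0.0064]
eef_rot: [[1.0, -0.027, -0.01], [-0.027, -1.0, 0.0], [-0.01, -0.0, -1.0]]
contact_force: [-8.6, 0.7, 2.3]
opening: 0.0
grip_force: 4.4
```

Request:
servo_tool(
  deltas=[
    {"travel": [0.5, 0, -0.2], "delta_rot": [0, 0, 0]},
    {"travel": [0, 0, 0], "delta_rot": [0, 0, 0]},
    {"travel": [0, 0, 0], "delta_rot": [0, 0, 0]},
    {"travel": [0, 0, 0], "delta_rot": [0, 0, 0]},
    {"travel": [0, 0, 0], "delta_rot": [0, 0, 0]},
  ],
)

```text
time_s: 20.4
position: [0.5992, 0.085, 0.0064]
eef_rot: [[1.0, -0.027, -0.01], [-0.027, -1.0, 0.0], [-0.01, -0.0, -1.0]]
contact_force: [-9.1, -0.2, 1.7]
opening: 0.0003
grip_force: 4.5
```

Request:
servo_tool(
  deltas=[
    {"travel": [0.5, 0, -0.1], "delta_rot": [0, 0, 0]},
    {"travel": [0.5, 0, -0.1], "delta_rot": [0, 0, 0]},
    {"travel": [0, 0, 0], "delta_rot": [0, 0, 0]},
    {"travel": [0, 0, 0], "delta_rot": [0, 0, 0]},
    {"travel": [0, 0, 0], "delta_rot": [0, 0, 0]},
  ],
)

```text
time_s: 21.02
position: [0.5994, 0.085, 0.0064]
eef_rot: [[1.0, -0.027, -0.012], [-0.027, -1.0, 0.0], [-0.012, -0.0, -1.0]]
contact_force: [-9.7, -0.6, 1.0]
opening: 0.0009
grip_force: 4.9
```

Request:
servo_tool(
  deltas=[
    {"travel": [0.5, 0, -0.2], "delta_rot": [0, 0, 0]},
    {"travel": [0, 0, 0], "delta_rot": [0, 0, 0]},
    {"travel": [0, 0, 0], "delta_rot": [0, 0, 0]},
    {"travel": [0, 0, 0], "delta_rot": [0, 0, 0]},
    {"travel": [0, 0, 0], "delta_rot": [0, 0, 0]},
  ],
)

```text
time_s: 21.65
position: [0.5996, 0.085, 0.0065]
eef_rot: [[1.0, -0.027, -0.012], [-0.027, -1.0, 0.0], [-0.012, -0.0, -1.0]]
contact_force: [-10.7, -0.1, 0.4]
opening: 0.0005
grip_force: 5.0
```

Request:
servo_tool(
  deltas=[
    {"travel": [0.5, 0, 0], "delta_rot": [0, 0, 0]},
    {"travel": [0, 0, 0], "delta_rot": [0, 0, 0]},
    {"travel": [0, 0, 0], "delta_rot": [0, 0, 0]},
    {"travel": [0, 0, 0], "delta_rot": [0, 0, 0]},
    {"travel": [0, 0, 0], "delta_rot": [0, 0, 0]},
  ],
)

```text
time_s: 22.28
position: [0.5996, 0.085, 0.0064]
eef_rot: [[1.0, -0.027, -0.013], [-0.027, -1.0, 0.0], [-0.013, -0.0, -1.0]]
contact_force: [-11.2, 0.4, 1.9]
opening: 0.0007
grip_force: 5.4
```

Request:
servo_tool(
  deltas=[
    {"travel": [-5, 0, 0], "delta_rot": [0, 0, 0]},
    {"travel": [-15, 0, 0], "delta_rot": [0, 0, 0]},
    {"travel": [-15, 0, -10], "delta_rot": [0, 0, 0]},
    {"travel": [0, 0, -25], "delta_rot": [0, 0, 0]},
    {"travel": [0, 0, -25], "delta_rot": [0, 0, 0]},
  ],
)

```text
time_s: 22.9
position: [0.5721, 0.0854, 0.0695]
eef_rot: [[1.0, -0.027, 0.004], [-0.027, -1.0, -0.0], [0.004, 0.0, -1.0]]
contact_force: [0.1, -0.6, -0.7]
opening: 0.0005
grip_force: 0.0
```

Run:
```python
from h import *
s=read_state(); print(s['position'],s['contact_force'])
w=snap('wrist','w4')['color'][:,:,::-1]; q=snap('scene','s4')['color'][:,:,::-1]
cv2.imwrite('pics/c4.png',np.hstack([cv2.resize(w[0:300],(400,300)),cv2.resize(q[150:270,190:350],(400,300))]))
```

```text
[0.57210655 0.085423   0.06953839] [ 0.08476065 -0.55737383 -0.73886226]
```

View pics/c4.png

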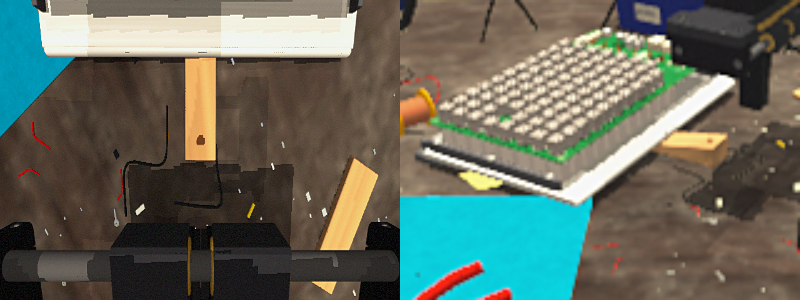

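The wedge sits square under the middle of the edge (crop x≈200), the strip hasn't moved, and the gripper is clear at rest. The final push was about 11 N. I'll hand it in.

```bash
python3 -c "
from bench import arm
print(arm.job_done())"
```

```text
the job is handed in; nothing more can be done
None
```

I pushed the wooden wedge square under the middle of the stand's front edge with a final level push of about 11 N and left it jammed there, with the gripper clear and the strip where it lay; I handed the job in and no verdict was reported.

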